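# Close a bayonet filter holder and hold it against its seal

## Robot

A 6-joint arm with a two-finger parallel gripper is mounted at the origin on a cart in front of the work surface, level with it; the furniture and walls round the work are solid. World frame = base frame: x ahead of the robot, y to its left, z up, the work surface at z = 0. Lengths are in m, angles in rad, forces in N, time in s.
With the tool pointing down it reaches from about 0.35 to 0.975 m from the base axis. Payload 4.9 kg.
Tool frame: the origin (TCP) lies on the centre line of the jaws, within the pads' length; the fingertips stand 25 mm ahead of it and the grasp point (between the pads) lies 6 mm ahead of it; z points along the fingers, y is the line along which they close (so a half turn about z gives the same grasp; the last joint's range is limited). The gripper opens to 85 mm and grips with 20 to 120 N. Pads are 22 mm wide; open, the fingers measure 114 mm over their backs; the gripper's body (76 mm by 85 mm) begins 54 mm behind the grasp point. The pads swing forward as they close: fully open they stand 13 mm farther back than shut.
Start: joints at [-1.322, 0.053, 1.613, -0, 1.476, -0.119], TCP at [0.225, -0.583, 0.256] pointing down, gripper open.
Joint ranges: [-3.01, 3.01], [-1.01, 2.22], [0.06, 2.58], [-1.02, 4.17], [0.09, 2.62], [-3.14, 3.14]. Speed limits (rad/s): [2.57, 2.57, 3.14, 3.14, 3.14, 3.14].

## Interface

Orientations are given as a unit quaternion [w, x, y, z].
In Python, from plant import state, grab_frame, get_calibration, job gives the robot as it stands. The module is installed in compiled form; this text tells all that it offers.
- The arm moves only by the tool move_arm, never from a script. Its argument "targets" is a list that holds one entry, the list of rows, each a list of 5 numbers: the opening in per cent of the stroke, from 0 (shut) to 100 (fully open), then the shift along the tool's x, y, z as a fraction of full scale, then the turn about the tool's z as a fraction of full scale. A call has 1 to 5 rows; each row shifts and turns the commanded pose from where the row before left it, along the tool's axes as they then stand; what a row does not reach is not made up. Full scale, the value 1, is 0.6 m for a shift and 6 degrees for a turn. A row lasts 1/12 s, in which the tool goes at most 41.7 mm and 7.16 degrees, less where a joint would pass 70% of its speed; a pose out of reach is approached as far as the arm can. A call with a number of a shift or a turn outside -1 to 1 is refused whole. A call with a gripper value outside its range is refused whole. The fingers move at their own pace and stop on an object; the grip force is fixed at half the most. Time passes only in rows, so rows that do not move let the fingers close. It gives the time, the measured TCP pose, the force, the opening and the grip force at its end, in the units of the state.
- state(): the state, without advancing time (a new reading comes with each control period).
- grab_frame(name): name is "side" or "top"; returns the picture (384x512x3 uint8, red, green, blue); there is no depth.
- get_calibration(name): a dict with "vertical_fov" (degrees; the focal length in pixels is half the picture's height over the tangent of half this angle, whatever the lens; pixels are square), "cx", "cy" (the principal point, pixels), "R" (3x3) and "t" (3): a world point X has camera coordinates R X + t. Camera axes: x right, y down, z forward; pixel columns grow to the right and rows downward; lengths in m; the calibration is good to about 2 mm. A picture is of the moment at which its call begins. get_calibration takes no time and is no camera call.
- job.job_done(): hands the job in; it is judged then, once.
The state is a dict: "time": time; "joint_pos": joint angles; "joint_vel": joint speeds; "joint_efforts": joint torques, N m; "tool_pos": TCP position; "tool_rot": TCP orientation; "contact_force": force on the tool from outside, world axes, zero at the start; "ft_torque": the same for the moment, N m; "gripper_width": opening from 0.0 (shut) to 1.0 (fully open); "grasp_force": force on a finger pad.
Only numpy, scipy, OpenCV 4.12 (cv2) and the standard library are available. Lean on these libraries where they do the work, as an engineer would, in place of code of your own. Each camera call takes 0.05 s, during which the arm holds its last target. There are 200 camera calls.

## Task

Get the vacuum filter holder ready: take the blue dust cover off it, lay the cover flat in its oblong pocket of the white kit tray and let go of it. Then take the knurled collar from the tray, set it over the holder and turn it until its hidden keyways drop over the three pins. Push it fully home against the sprung screen and finish while still holding it down there with the fingers, so that the pump can pull the seal tight; leave everything else where it is.

Things in the scene. Friction and masses are not known exactly. Their poses are not given: they have to be found in the camera images.
- station: the filter holder, fixed: grey base 118 x 96 mm (x -53 to +65, y +-48), top 27 mm above the counter; on it a round steel ledge, 70 mm across, and on that an upright steel spigot 42 mm across; brass outlet with red lever at its +x end, reaching to x = +117, 36 mm high. Origin on the counter, on the spigot's vertical axis; z up
- ledge (a point): centre of the ledge's top, on the spigot's axis, 32 mm above the counter. The collar is fully home when its underside sits on the ledge
- pin_tops (a point): point on the spigot's axis, 44 mm above the counter, level with the tops of three brass pins, 6 mm thick, that stick out level from the spigot, 120 degrees apart, to 26 mm from its axis. Their clocking differs from run to run and no pose tells it (not that of this point or of the holder)
- holder_top (a point): centre of the flat top of the filter holder's sprung screen when it is not pressed, on the axis of the spigot, 60 mm above the counter; the screen is 42 mm across, its upper edge bevelled to 37 mm
- screen (a joint): how far the sprung screen on top of the spigot is pressed down, in m: 0 up, 0.006 when the collar is fully home (end stop 0.0078). The spring pushes up with 4 N at 0 and 10 N at 0.006.
- cover: blue plastic dust cover lying on the holder's screen: a flat plate 80 x 52 x 6 mm (x, y, z) with an upright grip rib on it, 36 mm long along x, 9 mm thick along y, rising 17 mm above the plate. Origin at the centre of the underside; 60 g
- kit_tray: fixed white plastic tray, 160 x 192 x 12 mm (x, y, z), with three grey-lined pockets 5 mm deep: an oblong one for the cover, a narrow one with the tweezers, a round one (66 mm) with the collar. Origin at the centre of its underside; x runs along the oblong pocket
- cover_pocket (a point): centre of the floor of the oblong pocket (88 mm along the tray's x, 60 mm along y, 5 mm deep, floor 7 mm above the counter); the cover lies in it with its x along the pocket, either way round
- collar_pocket (a point): centre of the floor of the round pocket in which the collar stands at the start, 103 mm from the cover pocket
- collar: loose metal collar, 46 mm high, about 130 to 210 g, standing upright: fluted aluminium skirt 60 mm across up to z = 26 mm, above it a dark knurled neck 46 mm across. Origin at the centre of its underside, z up. Bore 45 mm (1.3 to 1.5 mm play all round the spigot); a shoulder 22 mm above the underside presses on the screen
- collar_neck (a point): on the collar's axis, 36 mm above its underside: middle of the knurled neck, the part to grip (neck from 26 to 46 mm). Inside the skirt are three keyways 11 mm wide, 120 degrees apart, open below; nothing outside shows them. Riding on the pins the collar drops when turned into line (within about 0.1 rad): freely 6 mm, then 6 mm against the spring
- tweezers: steel tweezers lying in the narrow middle pocket of the tray, 128 x 14 x 8 mm; bystander
- beaker: small glass beaker, 56 mm across, 70 mm high, origin at the centre of its underside; bystander
- bench_timer: white bench timer, 62 x 66 x 18 mm; bystander
- wash_bottle: white wash bottle with a blue cap, 199 mm high; bystander
Things that resemble listed ones, but are neither listed nor needed, are in the scene too. Of the things shaped like the cover, the blue one is meant.

How it is judged:
By the outcome, as a careful person would: the job done as asked, in the order asked, and still so for the second after the job is handed in, while the arm keeps its last pose, push and grip.
It also fails if it takes over 67 s, if anything falls off the work surface, if the arm or the gripper's body presses on something with over 40 N, if the wrist force passes 120 N, or if a joint passes its speed limit or range.

## Working session

There is one attempt and no reset: what is moved stays moved. The work goes in short steps, Python scripts to look and compute and a tool call to move; the robot and the scene stay as the last step left them, time stands still between calls to the robot, and variables do not carry over. Pictures are saved under pics/ and viewed, at most 10 in all, crops included, and the job is handed in when it is done.

Besides the shell and the picture viewer there is one more tool, called as name([rows], argument=value, ...), one row to a line, values as JSON. move_arm: Moves the arm, as the interface text tells. Shift numbers are shares of 0.6 m and turn numbers shares of 6 degrees, none past 1 either way. Its arguments: {"type":"object","properties":{"targets":{"type":"array"}},"required":["targets"]}

```bash
mkdir -p pics; python3 - <<'E'
from plant import *
import cv2,numpy as np
for n in("side","top"):
    f=grab_frame(n); cv2.imwrite(f"pics/{n}0.png",f[:,:,::-1]); c=get_calibration(n); print(n,c)
s=state();print(s)
E
```

```text
side {'vertical_fov': 53.24821679746911, 'cx': 257.2184732694354, 'cy': 195.9832947151515, 'R': array([[ 0.99788907, -0.06479528, -0.00435611],
       [-0.04498408, -0.64128792, -0.76598057],
       [ 0.04683841,  0.7645596 , -0.64284896]]), 't': array([-0.5966461 ,  0.02929361,  0.91499055])}
top {'vertical_fov': 47.29449285972278, 'cx': 253.20969625566934, 'cy': 188.2362897237446, 'R': array([[-0.0014564 , -0.99998398, -0.00547033],
       [-0.99000911,  0.00221312, -0.14098601],
       [ 0.14099586,  0.00521035, -0.98999648]]), 't': array([-0.04629767,  0.5619157 ,  1.18898619])}
{'time': 0.1, 'joint_pos': array([-1.32201915e+00,  5.32893128e-02,  1.61418092e+00,  1.92548448e-05,
        1.47599063e+00, -1.19006929e-01]), 'joint_vel': array([-0.00013244, -0.00154575, -0.0017129 ,  0.00130668,  0.00081889,
       -0.00048268]), 'joint_efforts': array([-9.80751292e-05, -3.94906819e+01, -3.71362817e+01, -1.10682315e-04,
        3.93336915e-03,  4.97916332e-06]), 'tool_pos': array([ 0.2245888 , -0.58269186,  0.25517238]), 'tool_rot': array([-9.32762182e-04,  9.83139190e-01,  1.82856393e-01, -5.10039244e-05]), 'contact_force': array([-0.70725104,  0.31789056,  0.28912869]), 'ft_torque': array([ 0.00954004, -0.0037577 ,  0.05328501]), 'grasp_force': 0.0, 'gripper_width': 1.004288540426309}
```

View pics/side0.png

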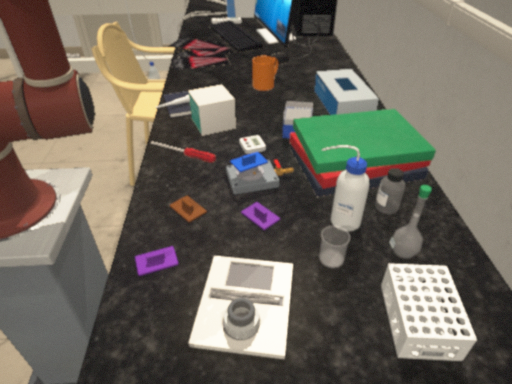

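View pics/top0.png

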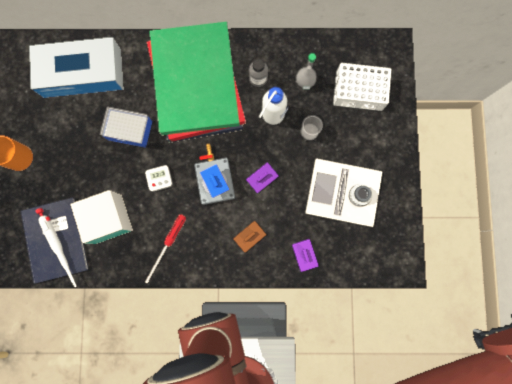

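The side view shows the holder with its blue cover at about (250,165), and the tray at (245,305) with the collar at (240,318). In the top view the cover is at (215,180), the tray at (344,192), the collar at (360,195), the oblong pocket at (324,188), and the beaker at (311,127).

```bash
cat > h.py <<'E'
import numpy as np,cv2
from plant import *
def cal(n):
    c=get_calibration(n); f=192/np.tan(np.radians(c["vertical_fov"]/2)); return f,c["cx"],c["cy"],np.array(c["R"]),np.array(c["t"])
def ray(n,p):
    f,cx,cy,R,t=cal(n); p=np.asarray(p,float).reshape(-1,2)
    d=np.c_[(p[:,0]-cx)/f,(p[:,1]-cy)/f,np.ones(len(p))]@R
    return -R.T@t,d
def onz(n,p,z):
    o,d=ray(n,p); return o+d*((z-o[2])/d[:,2])[:,None]
def proj(n,X):
    f,cx,cy,R,t=cal(n); c=np.asarray(X).reshape(-1,3)@R.T+t
    return np.c_[f*c[:,0]/c[:,2]+cx,f*c[:,1]/c[:,2]+cy]
def blob(mask,roi):
    m=np.zeros(mask.shape,np.uint8);x0,y0,x1,y1=roi;m[y0:y1,x0:x1]=mask[y0:y1,x0:x1]
    cs=cv2.findContours(m,cv2.RETR_EXTERNAL,cv2.CHAIN_APPROX_NONE)[0]
    return max(cs,key=cv2.contourArea)
def cen(c): 
    m=cv2.moments(c);return np.array([m["m10"],m["m01"]])/m["m00"]
def rect(n,c,z):
    P=onz(n,c.reshape(-1,2),z)[:,:2]; (x,y),(w,h),a=cv2.minAreaRect((P*1000).astype(np.float32))
    return np.round([x,y,w,h,a],1)
E
python3 - <<'E'
from h import *
out=[]
for n,cr,tr in(("top",(190,150,240,210),(300,150,390,235)),("side",(215,140,300,200),(180,245,305,365))):
    im=cv2.imread(f"pics/{n}0.png"); hsv=cv2.cvtColor(im,cv2.COLOR_BGR2HSV)
    blue=cv2.inRange(hsv,(100,150,60),(125,255,255)); b=blob(blue,cr)
    print(n,"cover",rect(n,b,.066),onz(n,cen(b),.066))
    w=cv2.inRange(hsv,(0,0,185),(180,60,255)); t=blob(w,tr)
    print(" tray",rect(n,t,.012),onz(n,cen(t),.012))
    x0,y0,x1,y1=tr; m=np.zeros_like(w); cv2.drawContours(m,[cv2.convexHull(t)],-1,255,-1)
    m&=~w
    for c in cv2.findContours(m,cv2.RETR_EXTERNAL,cv2.CHAIN_APPROX_NONE)[0]:
        if cv2.contourArea(c)>60: print("  dark",cv2.boundingRect(c),"rect z12",rect(n,c,.012), "z53",rect(n,c,.053))
    for r in (cr,tr):
        x0,y0,x1,y1=r; out.append(cv2.resize(im[y0:y1,x0:x1],(400,300),interpolation=cv2.INTER_CUBIC))
cv2.imwrite("pics/m0.png",np.vstack([np.hstack(out[:2]),np.hstack(out[2:])]))
E
```

```text
top cover [579.6  59.6  76.3  48.9  26.9] [[0.57945066 0.05966723 0.066     ]]
 tray [ 554.9 -305.7  195.   162.9   78.5] [[ 0.5539124  -0.30581699  0.012     ]]
  dark (354, 186, 18, 16) rect z12 [ 549.9 -359.5   48.9   43.2   89.9] z53 [ 544.6 -349.4   47.3   41.8   89.9]
  dark (312, 183, 21, 21) rect z12 [ 551.4 -245.4   54.    51.1   78.6] z53 [ 546.1 -239.    52.2   49.4   78.6]
side cover [581.3  62.5  81.   55.4  27.1] [[0.57995538 0.06038258 0.066     ]]
 tray [ 555.6 -304.3  196.6  161.5   78.4] [[ 0.55432963 -0.31797011  0.012     ]]
  dark (210, 289, 73, 52) rect z12 [ 549.  -335.2   96.1  133.    77.6] z53 [ 549.3 -361.6   89.5  123.9   77.6]
  dark (227, 262, 46, 27) rect z12 [ 567.6 -246.9   56.3   83.3   80. ] z53 [ 566.7 -279.4   52.4   77.6   80. ]
```

View pics/m0.png

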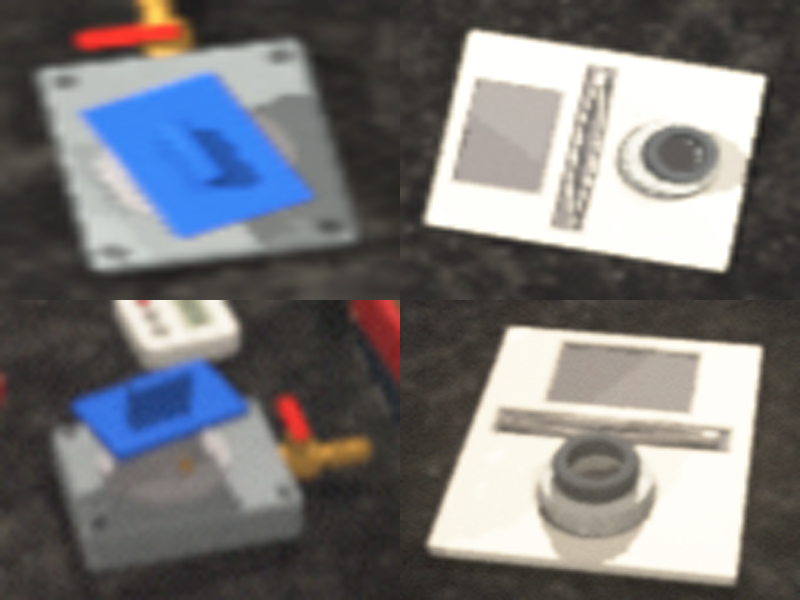

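The enlarged crops show the cover's long axis at about 27°. The oblong pocket's corners are near top px (317,172), (336,176), (331,204) and (312,202). The collar neck is at about top px (363,193), and one brass pin shows near side px (254,173).

```bash
cat >> h.py <<'E'
def yaw():
    w,x,y,z=state()["tool_rot"]; return np.arctan2(2*(x*y+w*z),1-2*(y*y+z*z))
def go(T,yd=None):
    s=state(); d=np.array(T)-s["tool_pos"]; a=yaw(); c,k=np.cos(a),np.sin(a)
    v=np.array([c*d[0]+k*d[1],k*d[0]-c*d[1],-d[2]])/.6
    print("shift",v.round(4),"rows",round(np.linalg.norm(v)/.0695,2),"yaw",np.degrees(a).round(2),"turn",None if yd is None else round(-(yd-np.degrees(a))/6,3))
    return v
def st():
    s=state();print(round(s["time"],2),s["tool_pos"].round(4),"F",s["contact_force"].round(1),"M",s["ft_torque"].round(2),"w",round(s["gripper_width"],3),"g",round(s["grasp_force"],1),"q",s["joint_pos"].round(2))
E
python3 - <<'E'
from h import *
im=cv2.imread("pics/top0.png"); g=cv2.cvtColor(im,cv2.COLOR_BGR2GRAY)
m=cv2.inRange(g,0,205); b=blob(m,(308,168,339,208)); print(rect("top",b,.012),onz("top",cen(b),.012))
print(onz("top",[[324.2,188.5]],.012),onz("top",[[316.9,172.1],[336.5,176],[331.5,204.4],[311.9,201.6]],.012))
im=cv2.imread("pics/side0.png"); g=cv2.cvtColor(im,cv2.COLOR_BGR2GRAY)
b=blob(cv2.inRange(g,0,190),(224,260,278,290)); print("side",rect("side",b,.012),cv2.boundingRect(b))
for n,r in(("top",(345,175,378,210)),("side",(220,295,265,345))):
    g=cv2.cvtColor(cv2.imread(f"pics/{n}0.png"),cv2.COLOR_BGR2GRAY)
    b=blob(cv2.inRange(g,0,115),r); print("neck",cv2.boundingRect(b),cv2.minEnclosingCircle(b),onz(n,cen(b),.053),onz(n,cen(b),.045))
print("pin",onz("side",[[254.3,173]],.041))
go([.58,.06,.25],27); a=np.radians(27);d=np.array([.58,.06,.16])-state()["tool_pos"]
print(np.array([np.cos(a)*d[0]+np.sin(a)*d[1],np.sin(a)*d[0]-np.cos(a)*d[1],-d[2]])/.6)
E
```

```text
[ 566.1 -248.6   57.    84.9   78.3] [[ 0.56574638 -0.24887934  0.012     ]]
[[ 0.56455501 -0.25043796  0.012     ]] [[ 0.61228111 -0.23059936  0.012     ]
 [ 0.60076188 -0.28664059  0.012     ]
 [ 0.51877341 -0.270101    0.012     ]
 [ 0.52690864 -0.21448172  0.012     ]]
side [ 566.9 -247.2   58.    85.3   79.2] (226, 262, 47, 28)
neck (358, 187, 11, 12) ((363.203125, 192.71875), 5.722456455230713) [[ 0.54656819 -0.35099451  0.053     ]] [[ 0.54761868 -0.3529712   0.045     ]]
neck (231, 300, 20, 18) ((240.5, 307.5), 9.617792129516602) [[ 0.54816639 -0.34664374  0.053     ]] [[ 0.54808451 -0.3412705   0.045     ]]
pin [[0.59368717 0.04396049 0.041     ]]
shift [ 0.9379 -0.7865  0.0086] rows 17.61 yaw 21.07 turn -0.988
[ 1.01408282 -0.68548222  0.15862064]
```

move_arm([
  [[60,0,0,0,-0.988],[60,0.056,-0.038,0,0],[60,0.056,-0.038,0,0],[60,0.056,-0.038,0,0],[60,0.056,-0.038,0,0]],
])

```text
time: 0.52
tool_pos: [0.3033, -0.4392, 0.2555]
tool_rot: [-0.001, 0.972, 0.233, -0.0]
contact_force: [0.0, 0.2, 0.4]
gripper_width: 0.597
grasp_force: 0.0
```

move_arm([
  [[60,0.056,-0.038,0,0],[60,0.056,-0.038,0,0],[60,0.056,-0.038,0,0],[60,0.056,-0.038,0,0],[60,0.056,-0.038,0,0]],
])

```text
time: 0.93
tool_pos: [0.4013, -0.261, 0.2559]
tool_rot: [-0.0, 0.972, 0.233, -0.0]
contact_force: [1.3, 0.6, 0.4]
gripper_width: 0.603
grasp_force: 0.0
```

move_arm([
  [[60,0.056,-0.038,0,0],[60,0.056,-0.038,0,0],[60,0.056,-0.038,0,0],[60,0.056,-0.038,0,0],[60,0.056,-0.038,0,0]],
])

```text
time: 1.35
tool_pos: [0.4992, -0.0831, 0.256]
tool_rot: [-0.0, 0.972, 0.234, -0.0]
contact_force: [0.9, -0.4, -0.1]
gripper_width: 0.602
grasp_force: 0.0
```

move_arm([
  [[60,0.056,-0.038,0.01,0],[60,0.056,-0.038,0.01,0],[60,0.056,-0.038,0.01,0],[60,0.02,-0.014,0.04,0],[60,0,0,0.04,0]],
])

```text
time: 1.77
tool_pos: [0.5664, 0.0377, 0.1906]
tool_rot: [-0.0, 0.972, 0.236, 0.002]
contact_force: [0.3, -1.4, -0.7]
gripper_width: 0.598
grasp_force: 0.0
```

```bash
python3 - <<'E'
from h import *
st(); go([.58,.06,.096],27)
cv2.imwrite("pics/s1.png",cv2.resize(grab_frame("side")[110:230,180:340,::-1],(800,600)))
E
```

```text
1.77 [0.5664 0.0377 0.1906] F [ 0.3 -1.4 -0.7] M [0.02 0.   0.06] w 0.598 g 0.0 q [-0.07 -0.04  1.81  0.    1.36  1.03]
shift [ 0.0372 -0.0226  0.1577] rows 2.35 yaw 27.26 turn 0.044
```

View pics/s1.png

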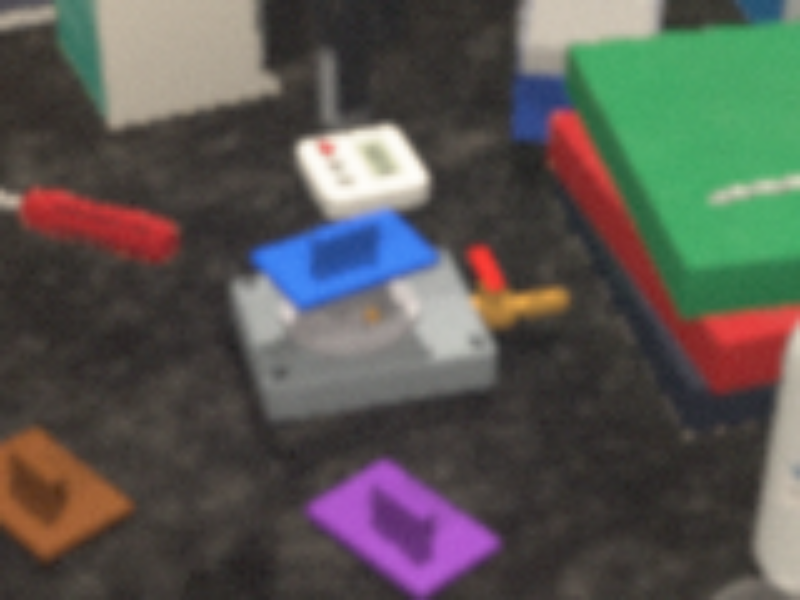

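The cover still lies on the holder at about crop (345,258), with the rib along its length, and the gripper is not in contact.

move_arm([
  [[45,0,0,0,0],[45,0,0,0,0]],
])

```text
time: 1.98
tool_pos: [0.5643, 0.0342, 0.1903]
tool_rot: [-0.0, 0.972, 0.233, -0.001]
contact_force: [-0.2, -0.2, 0.8]
gripper_width: 0.453
grasp_force: 0.0
```

```bash
python3 - <<'E'
from h import *
st(); go([.58,.06,.096],27)
E
```

```text
1.98 [0.5643 0.0342 0.1903] F [-0.2 -0.2  0.8] M [-0.   -0.04 -0.03] w 0.453 g 0.0 q [-0.07 -0.04  1.82 -0.    1.36  1.03]
shift [ 0.0429 -0.0264  0.1571] rows 2.37 yaw 26.98 turn -0.003
```

move_arm([
  [[45,0.043,-0.026,0,0],[45,0,0,0.05,0],[45,0,0,0.05,0],[45,0,0,0.04,0],[45,0,0,0.017,0]],
])

```text
time: 2.4
tool_pos: [0.5794, 0.0593, 0.0945]
tool_rot: [-0.0, 0.973, 0.233, -0.001]
contact_force: [-1.2, 0.6, -0.9]
gripper_width: 0.452
grasp_force: 0.0
```

move_arm([
  [[45,0,0,0,0],[0,0,0,0,0],[0,0,0,0,0],[0,0,0,0,0],[0,0,0,0,0]],
])

```text
time: 2.82
tool_pos: [0.5823, 0.0597, 0.099]
tool_rot: [0.001, 0.972, 0.233, 0.002]
contact_force: [0.9, -0.1, 3.4]
gripper_width: 0.083
grasp_force: 59.3
```

move_arm([
  [[0,0,0,0,0],[0,0,0,0,0],[0,0,0,0,0],[0,0,0,0,0],[0,0,0,0,0]],
])

```text
time: 3.23
tool_pos: [0.5817, 0.06, 0.0972]
tool_rot: [0.0, 0.972, 0.233, 0.002]
contact_force: [4.4, -1.1, 6.0]
gripper_width: 0.079
grasp_force: 59.6
```

move_arm([
  [[0,0,0,-0.03,0],[0,0,0,-0.065,0],[0,0,0,-0.065,0],[0,0,0,0,0],[0,0,0,0,0]],
])

```text
time: 3.65
tool_pos: [0.5808, 0.0604, 0.1939]
tool_rot: [-0.0, 0.972, 0.234, 0.001]
contact_force: [1.6, -0.3, -0.8]
gripper_width: 0.082
grasp_force: 58.9
```

```bash
python3 - <<'E'
from h import *
st()
a=grab_frame("side");b=grab_frame("top")
np.save("pics/side1.npy",a);np.save("pics/top1.npy",b)
cv2.imwrite("pics/s2.png",np.hstack([cv2.resize(a[80:230,180:330,::-1],(400,400)),cv2.resize(b[120:230,160:270,::-1],(400,400))]))
E
```

```text
3.65 [0.5808 0.0604 0.1939] F [ 1.6 -0.3 -0.8] M [-0.   -0.01 -0.  ] w 0.082 g 58.9 q [-0.02  0.    1.77  0.    1.37  1.08]
```

View pics/s2.png

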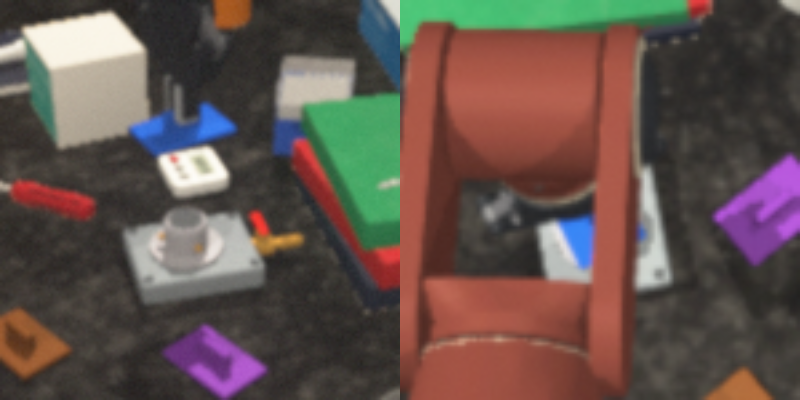

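The side view shows the cover hanging level in the jaws at crop (183,128). The spigot is bare at crop (186,215), with brass pins visible.

move_arm([
  [[0,0,0,0,0.915],[0,0,0,0,0.915],[0,0,0,0,0.915],[0,0,0,0,0.915],[0,0,0,0,0.915]],
])

```text
time: 4.17
tool_pos: [0.5784, 0.0602, 0.1884]
tool_rot: [-0.0, 1.0, -0.006, -0.003]
contact_force: [-1.2, -0.4, -0.8]
gripper_width: 0.079
grasp_force: 58.9
```

move_arm([
  [[0,0,0,0,0.915],[0,0,0,0,0.915],[0,0.01,0.063,0,0],[0,0.01,0.063,0,0],[0,0.01,0.063,0,0]],
])

```text
time: 4.58
tool_pos: [0.5735, -0.0548, 0.1885]
tool_rot: [-0.0, 0.995, -0.099, -0.003]
contact_force: [1.7, -0.9, -1.2]
gripper_width: 0.077
grasp_force: 59.0
```

move_arm([
  [[0,0.01,0.063,0,0],[0,0.01,0.063,0,0],[0,0.01,0.063,0,0],[0,0.01,0.063,0,0],[0,0.01,0.063,0,0]],
])

```text
time: 5.0
tool_pos: [0.5655, -0.2466, 0.1884]
tool_rot: [-0.002, 0.995, -0.1, -0.003]
contact_force: [0.1, -0.6, -0.9]
gripper_width: 0.079
grasp_force: 59.0
```

move_arm([
  [[0,0,0,0.05,0],[0,0,0,0.05,0],[0,0,0,0.05,0],[0,0,0,0,0],[0,0,0,0,0]],
])

```text
time: 5.42
tool_pos: [0.5645, -0.2441, 0.0974]
tool_rot: [-0.002, 0.995, -0.1, -0.004]
contact_force: [-0.1, 1.2, -0.2]
gripper_width: 0.083
grasp_force: 59.0
```

```bash
python3 - <<'E'
from h import *
st(); go([.566,-.248,.055],-11.4)
a=grab_frame("side");b=grab_frame("top")
np.save("pics/side2.npy",a);np.save("pics/top2.npy",b)
hsv=cv2.cvtColor(a,cv2.COLOR_RGB2HSV); bl=blob(cv2.inRange(hsv,(100,150,60),(125,255,255)),(180,180,330,330))
z=state()["tool_pos"][2]-.031
print("cover",rect("side",bl,z),onz("side",cen(bl),z),cv2.boundingRect(bl))
cv2.imwrite("pics/s3.png",np.hstack([cv2.resize(a[200:350,180:330,::-1],(400,400)),cv2.resize(b[150:210,185:245,::-1],(400,400),interpolation=cv2.INTER_CUBIC)]))
E
```

```text
5.42 [ 0.5645 -0.2441  0.0974] F [-0.1  1.2 -0.2] M [-0.   -0.04  0.03] w 0.083 g 59.0 q [-0.53  0.18  1.75  0.    1.22  1.24]
shift [0.0037 0.006  0.0706] rows 1.02 yaw -11.43 turn -0.005
cover [ 563.1 -249.5   51.4   79.5   77.7] [[ 0.56431498 -0.25389454  0.07165181]] (226, 244, 44, 25)
```

View pics/s3.png

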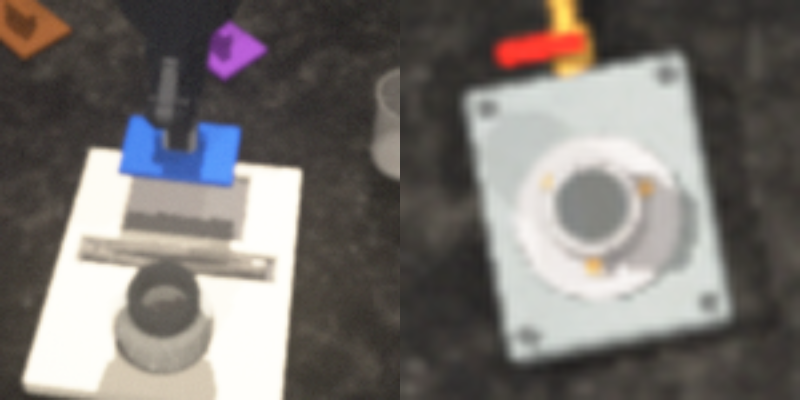

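The cover hangs over the oblong pocket at left-crop (180,150). In the right crop the screen centre is about (592,205), with pins at (548,182), (645,188) and (594,265).

```bash
python3 - <<'E'
from h import *
s=state(); st(); go([.566,-.248,.045],-11.4)
a=grab_frame("side")
hsv=cv2.cvtColor(a,cv2.COLOR_RGB2HSV); bl=blob(cv2.inRange(hsv,(100,150,60),(125,255,255)),(180,180,330,330))
for z in (s["tool_pos"][2]-.031,s["tool_pos"][2]-.028): print("cover",rect("side",bl,z))
b=np.load("pics/top2.npy")
# pins and screen
def u(x,y): return [185+x*60/400-.5+.0, 150+y*60/400-.5]
hsv=cv2.cvtColor(b,cv2.COLOR_RGB2HSV)
print("screen z60",onz("top",[u(192,205)],.060))
for p in((148,182),(245,188),(194,265)): print("pin",onz("top",[u(*p)],.043))
g=cv2.cvtColor(b,cv2.COLOR_RGB2GRAY)
c=blob(cv2.inRange(g,0,150),(205,174,221,187)); print(rect("top",c,.06),onz("top",cen(c),.06),cv2.contourArea(c),cv2.boundingRect(c))
# base outline
m=cv2.inRange(g,95,255); c=blob(m,(190,155,240,208)); print("base",rect("top",c,.027))
E
```

```text
5.52 [ 0.5679 -0.2457  0.1027] F [ 0.2 -0.2 -0.5] M [-0.01 -0.    0.03] w 0.077 g 59.0 q [-0.53  0.18  1.75  0.    1.22  1.24]
shift [-0.0023  0.0043  0.0961] rows 1.38 yaw -11.41 turn -0.001
cover [ 567.1 -246.9   51.8   79.5   78.3]
cover [ 567.1 -249.5   51.5   79.1   78.3]
screen z60 [[0.58147787 0.0628321  0.06      ]]
pin [[0.5940686  0.08313306 0.043     ]]
pin [[0.59141161 0.04225876 0.043     ]]
pin [[0.55874263 0.06336005 0.043     ]]
[580.8  62.3  25.   25.2  89.9] [[0.58118755 0.06278588 0.06      ]] 65.5 (209, 176, 10, 10)
base [594.7  65.1 138.   98.4  10.8]
```

move_arm([
  [[0,-0.002,0.003,0.04,0],[0,0,0,0.03,0],[0,0,0,0.015,0],[0,0,0,0.008,0],[0,0,0,0,0]],
])

```text
time: 5.98
tool_pos: [0.5667, -0.2476, 0.0472]
tool_rot: [0.0, 0.995, -0.099, 0.001]
contact_force: [0.8, -0.6, -0.9]
gripper_width: 0.085
grasp_force: 59.0
```

```bash
python3 - <<'E'
from h import *
st(); go([.566,-.248,.044],-11.4)
a=grab_frame("side"); st()
cv2.imwrite("pics/s4.png",cv2.resize(a[220:340,180:330,::-1],(750,600),interpolation=cv2.INTER_CUBIC))
E
```

```text
5.98 [ 0.5667 -0.2476  0.0472] F [ 0.8 -0.6 -0.9] M [ 0.01 -0.05 -0.04] w 0.085 g 59.0 q [-0.53  0.25  1.77  0.    1.12  1.24]
shift [-0.001   0.001   0.0053] rows 0.08 yaw -11.41 turn -0.002
6.03 [ 0.567  -0.2478  0.0477] F [ 0.4 -0.  -0.6] M [0.03 0.05 0.01] w 0.077 g 59.0 q [-0.53  0.25  1.77  0.    1.12  1.24]
```

View pics/s4.png

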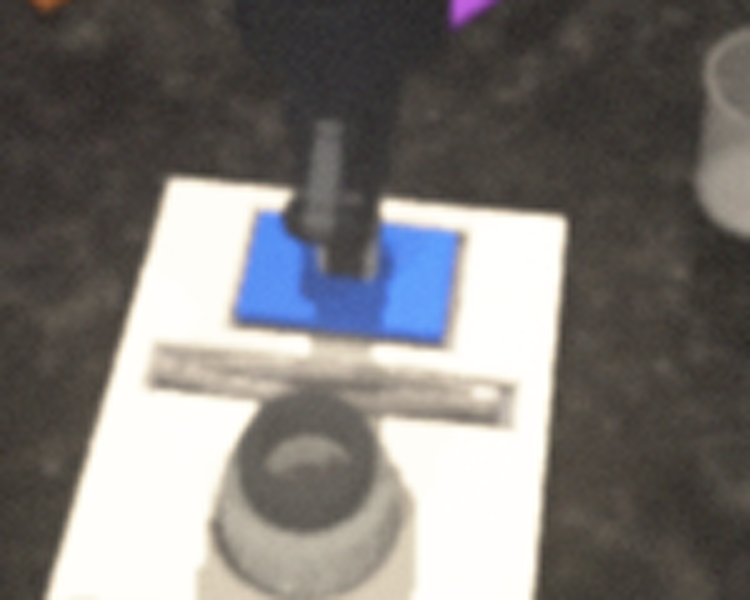

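The plate sits within the pocket outline at crop (350,278), a few millimetres above the floor.

move_arm([
  [[0,0,0,0.003,0],[0,0,0,0.003,0],[0,0,0,0,0]],
])

```text
time: 6.28
tool_pos: [0.5674, -0.2481, 0.0462]
tool_rot: [0.0, 0.995, -0.099, 0.001]
contact_force: [-4.4, 2.1, 11.7]
gripper_width: 0.084
grasp_force: 60.4
```

move_arm([
  [[15,0,0,0,0],[15,0,0,0,0],[20,0,0,-0.01,0],[30,0,0,-0.04,0],[50,0,0,-0.06,0]],
])

```text
time: 6.7
tool_pos: [0.5633, -0.2458, 0.1052]
tool_rot: [-0.002, 0.995, -0.1, -0.004]
contact_force: [1.2, 0.0, 0.2]
gripper_width: 0.426
grasp_force: 0.0
```

move_arm([
  [[85,0,0,-0.06,0],[85,0,0,0,0],[85,0,0,0,0]],
])

```text
time: 6.95
tool_pos: [0.5681, -0.2486, 0.149]
tool_rot: [0.002, 0.995, -0.1, 0.003]
contact_force: [-0.2, 0.6, -0.4]
gripper_width: 0.842
grasp_force: 0.0
```

```bash
python3 - <<'E'
from h import *
st()
a=grab_frame("side");
hsv=cv2.cvtColor(a,cv2.COLOR_RGB2HSV); bl=blob(cv2.inRange(hsv,(100,150,60),(125,255,255)),(180,180,330,330))
print("cover",rect("side",bl,.013))
v=cv2.cvtColor(a,cv2.COLOR_RGB2GRAY)
bl=blob(cv2.inRange(v,0,115),(220,295,265,345)); print("neck",cv2.boundingRect(bl),rect("side",bl,.053))
cv2.imwrite("pics/s5.png",cv2.resize(a[220:340,180:330,::-1],(750,600),interpolation=cv2.INTER_CUBIC))
E
```

```text
6.95 [ 0.5681 -0.2486  0.149 ] F [-0.2  0.6 -0.4] M [-0.03 -0.02  0.01] w 0.842 g 0.0 q [-0.53  0.12  1.72  0.    1.29  1.24]
cover [ 567.  -249.    48.5   75.5   78.3]
neck (228, 296, 26, 30) [ 550.9 -353.5   56.3   40.    69.8]
```

View pics/s5.png

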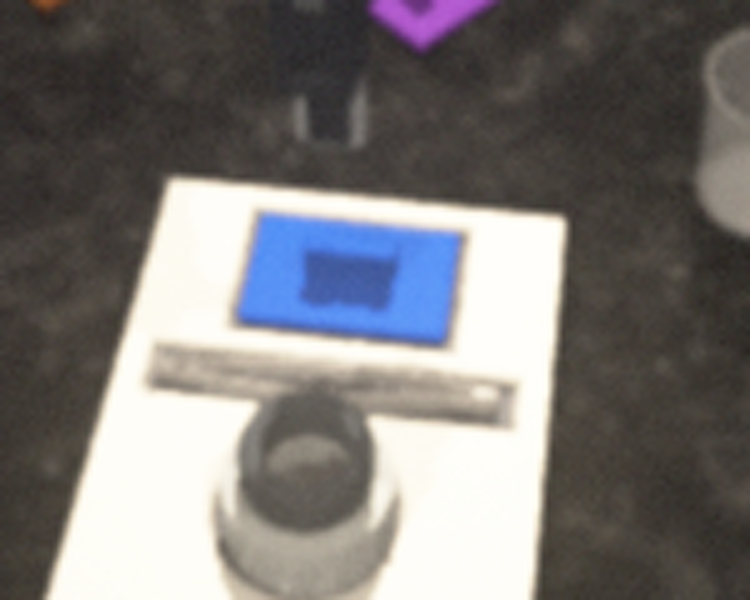

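The cover lies flat in the oblong pocket with an even grey margin, at crop (350,278), and it is released. The collar stands in its round pocket at crop (308,470).

move_arm([
  [[85,-0.001,0.057,0,0],[85,0,0.057,0,0],[85,-0.001,0.057,0,0],[85,0,0,0,0],[85,0,0,0,0]],
])

```text
time: 7.42
tool_pos: [0.5431, -0.3485, 0.1425]
tool_rot: [-0.001, 0.995, -0.101, -0.001]
contact_force: [-0.2, 0.3, -0.8]
gripper_width: 0.852
grasp_force: 0.0
```

```bash
python3 - <<'E'
from h import *
st(); go([.5465,-.349,.058],-11.4)
E
```

```text
7.42 [ 0.5431 -0.3485  0.1425] F [-0.2  0.3 -0.8] M [ 0.05  0.04 -0.04] w 0.852 g 0.0 q [-0.69  0.19  1.66  0.    1.3   1.09]
shift [ 0.0057 -0.0003  0.1408] rows 2.03 yaw -11.59 turn -0.032
```

move_arm([
  [[85,0.002,0,0.05,0],[85,0,0,0.05,0],[85,0,0,0.03,0],[85,0,0,0.012,0],[85,0,0,0,0]],
])

```text
time: 7.83
tool_pos: [0.544, -0.3454, 0.0557]
tool_rot: [-0.002, 0.995, -0.099, -0.003]
contact_force: [0.5, -0.3, 0.2]
gripper_width: 0.849
grasp_force: 0.0
```

```bash
python3 - <<'E'
from h import *
st(); go([.5465,-.349,.058],-11.4); a=grab_frame("side"); st()
cv2.imwrite("pics/s6.png",cv2.resize(a[220:340,180:330,::-1],(750,600),interpolation=cv2.INTER_CUBIC))
E
```

```text
7.83 [ 0.544  -0.3454  0.0557] F [ 0.5 -0.3  0.2] M [-0.   -0.01  0.02] w 0.849 g 0.0 q [-0.68  0.29  1.7   0.    1.16  1.09]
shift [ 0.0053  0.0051 -0.0039] rows 0.12 yaw -11.37 turn 0.005
7.88 [ 0.5452 -0.3465  0.058 ] F [-0.  -0.3  0.8] M [0.02 0.03 0.03] w 0.853 g 0.0 q [-0.68  0.29  1.69  0.    1.16  1.09]
```

View pics/s6.png

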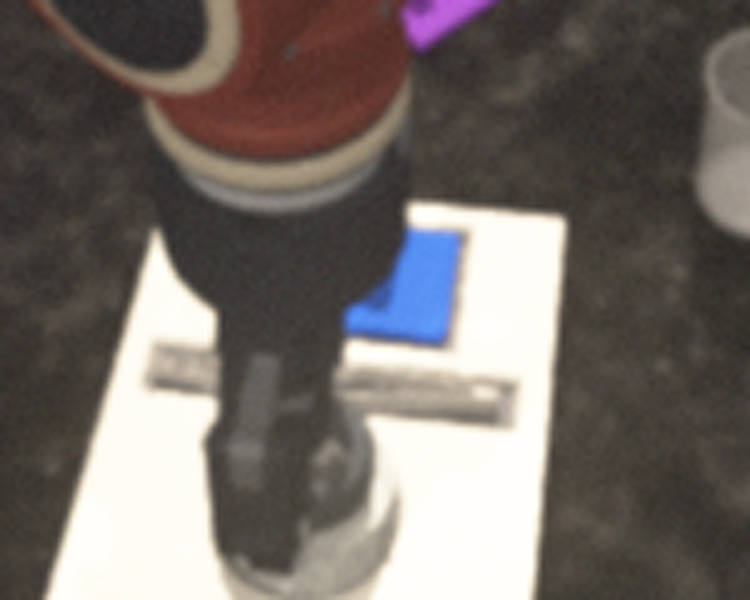

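```bash
python3 - <<'E'
from h import *
st(); go([.5465,-.349,.058],-11.4)
f=lambda X:((proj("side",X)-[180,220])*5).round(0)
print("axis top",f([.5465,-.349,.053]),"skirt bottom ctr",f([.5465,-.349,.007]),"finger",f([[.537,-.386,.038],[.537,-.386,.1],[.5452,-.3465,.2]]))
E
```

```text
7.88 [ 0.5452 -0.3465  0.058 ] F [-0.  -0.3  0.8] M [0.02 0.03 0.03] w 0.853 g 0.0 q [-0.68  0.29  1.69  0.    1.16  1.09]
shift [0.0029 0.0037 0.0001] rows 0.07 yaw -11.38 turn 0.004
axis top [[300. 443.]] skirt bottom ctr [[304. 518.]] finger [[275. 570.]
 [267. 461.]
 [278. 138.]]
```

The near finger tip is at about crop (265,560), and the collar axis is at about crop (307,450). The finger sits slightly to the -x side, so I nudge it a little in +x before closing.

move_arm([
  [[85,0.005,0.0035,0,0],[85,0,0,0,0],[40,0,0,0,0],[40,0,0,0,0],[0,0,0,0,0]],
])

```text
time: 8.3
tool_pos: [0.5492, -0.3513, 0.0615]
tool_rot: [0.001, 0.995, -0.1, 0.001]
contact_force: [-0.8, -0.2, -1.1]
gripper_width: 0.498
grasp_force: 60.9
```

move_arm([
  [[0,0,0,0,0],[0,0,0,0,0],[0,0,0,0,0],[0,0,0,0,0],[0,0,0,0,0]],
])

```text
time: 8.72
tool_pos: [0.5493, -0.3514, 0.0614]
tool_rot: [0.001, 0.995, -0.1, 0.001]
contact_force: [-0.1, -0.1, 5.7]
gripper_width: 0.497
grasp_force: 61.4
```

```bash
python3 - <<'E'
from h import *
st()
E
```

```text
8.72 [ 0.5493 -0.3514  0.0614] F [-0.1 -0.1  5.7] M [ 0.09 -0.02 -0.03] w 0.497 g 61.4 q [-0.68  0.3   1.68  0.    1.16  1.09]
```

move_arm([
  [[0,0,0,-0.01,0],[0,0,0,-0.04,0],[0,0,0,-0.06,0],[0,0,0,-0.06,0],[0,0,0,0,0]],
])

```text
time: 9.13
tool_pos: [0.5515, -0.3532, 0.1706]
tool_rot: [0.004, 0.995, -0.1, 0.006]
contact_force: [1.3, -0.9, 1.6]
gripper_width: 0.498
grasp_force: 61.3
```

move_arm([
  [[0,0,0,0,0],[0,0,0,0,0]],
])

```text
time: 9.3
tool_pos: [0.5476, -0.3502, 0.1606]
tool_rot: [-0.0, 0.995, -0.1, -0.001]
contact_force: [-0.7, -0.0, -2.5]
gripper_width: 0.497
grasp_force: 61.2
```

```bash
python3 - <<'E'
from h import *
st(); go([.5813,.0628,.16],-11.4); a=grab_frame("side"); st()
cv2.imwrite("pics/s7.png",cv2.resize(a[180:340,160:330,::-1],(640,600),interpolation=cv2.INTER_CUBIC))
E
```

```text
9.3 [ 0.5476 -0.3502  0.1606] F [-0.7 -0.  -2.5] M [ 0.05  0.   -0.04] w 0.497 g 61.2 q [-0.68  0.18  1.63 -0.    1.33  1.09]
shift [-0.0814 -0.6858  0.0011] rows 9.94 yaw -11.43 turn -0.005
9.35 [ 0.5472 -0.3498  0.1594] F [ 0.3  0.3 -0.2] M [-0.   -0.    0.03] w 0.496 g 61.2 q [-0.68  0.19  1.63 -0.    1.33  1.09]
```

View pics/s7.png

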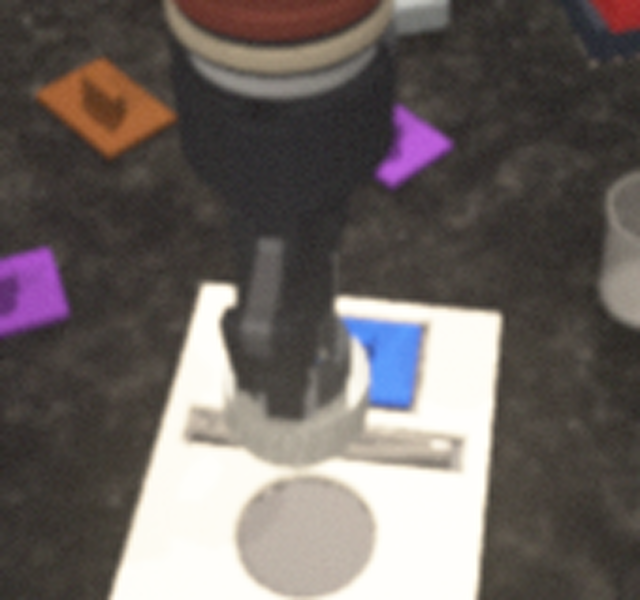

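The collar hangs upright in the jaws. Its skirt spans crop x 228–368 and the finger is centred at about 290, while the round pocket is empty at crop (305,535). From here I rely on numeric measurements.

move_arm([
  [[0,-0.0074,-0.0623,0,0],[0,-0.0074,-0.0623,0,0],[0,-0.0074,-0.0623,0,0],[0,-0.0074,-0.0623,0,0],[0,-0.0074,-0.0623,0,0]],
])

```text
time: 9.77
tool_pos: [0.5618, -0.1608, 0.1586]
tool_rot: [-0.001, 0.995, -0.1, -0.002]
contact_force: [0.3, 0.2, -0.3]
gripper_width: 0.495
grasp_force: 61.4
```

move_arm([
  [[0,-0.0074,-0.0623,0,0],[0,-0.0074,-0.0623,0,0],[0,-0.0074,-0.0623,0,0],[0,-0.0074,-0.0623,0,0],[0,-0.0074,-0.0623,0,0]],
])

```text
time: 10.18
tool_pos: [0.577, 0.0265, 0.1587]
tool_rot: [0.0, 0.995, -0.1, -0.002]
contact_force: [0.3, 0.3, -1.2]
gripper_width: 0.495
grasp_force: 61.4
```

move_arm([
  [[0,-0.0074,-0.0623,0,0],[0,0,0,0,0],[0,0,0,0,0],[0,0,0,0,0],[0,0,0,0,0]],
])

```text
time: 10.6
tool_pos: [0.5812, 0.061, 0.1602]
tool_rot: [0.0, 0.995, -0.1, -0.001]
contact_force: [0.2, 0.0, -1.3]
gripper_width: 0.495
grasp_force: 61.5
```

```bash
python3 - <<'E'
from h import *
st(); go([.5813,.0628,.16],-11.4)
T0=np.array([.5474,-.35,.16]); print("lifted pred skirt mid",proj("side",T0-[0,0,.0414]),"seen col 239.3")
a=grab_frame("side"); p=state()["tool_pos"]; st()
np.save("pics/side3.npy",a)
m=proj("side",p-[0,0,.0414])[0]; print("pred",m)
g=cv2.cvtColor(a,cv2.COLOR_RGB2GRAY)
y=int(m[1]); 
for r in (y-2,y,y+2,y+4,y+6,y+8,y+10): print(r,g[r,int(m[0])-20:int(m[0])+21])
# spigot in side1 picture
g1=cv2.cvtColor(np.load("pics/side1.npy"),cv2.COLOR_RGB2GRAY)
q=proj("side",[.5813,.0628,.060])[0]; print("screen pred",q)
for r in range(int(q[1])-8,int(q[1])+9,2): print(r,g1[r,int(q[0])-16:int(q[0])+17])
E
```

```text
10.6 [0.5812 0.061  0.1602] F [ 0.2  0.  -1.3] M [-0.07 -0.01  0.03] w 0.495 g 61.5 q [-0.02  0.04  1.79 -0.    1.31  1.75]
shift [-0.0004 -0.003   0.0003] rows 0.04 yaw -11.5 turn -0.017
lifted pred skirt mid [[239.09451378 284.72604644]] seen col 239.3
10.65 [0.5814 0.0608 0.1605] F [ 0.6  0.2 -1.6] M [-0.05  0.04  0.02] w 0.494 g 61.5 q [-0.02  0.04  1.79 -0.    1.31  1.75]
pred [248.4246431  142.60471792]
140 [ 50  50  49  54  51  55  83 135 179 180 152 128 109 100 104 109  85  67
  63  66  70  85  99  97  84  73  86 111 142 188 222 216 208 215 175 104
  67  63  66  66  72]
142 [ 51  56  54  48  53  55  71 111 139 150 150 146 145 142 135 131 129 122
 119 121 123 121 129 126 125 134 149 157 159 163 170 167 207 241 244 214
 131  69  63  68  68]
144 [ 59  64  61  57  61  65  76 108 142 151 160 154 151 154 155 152 151 150
 144 146 150 153 152 155 154 157 149 147 140 139 135 148 196 242 251 249
 226 143  71  50  53]
146 [ 72  67  68  61  64  69  78 105 135 153 159 152 148 144 152 154 151 150
 146 152 158 156 156 147 149 149 142 141 144 145 136 146 195 235 243 241
 223 161  79  48  50]
[... 1041 characters left out ...]
 134]
162 [ 53  54  55  53  53  50  58  61  81 124 159 153 128 116 116 114 116 115
 117 115 115 117 126 152 178 175 163 162 166 169 174 174 170]
164 [ 95  98 104 118 131 134 135 140 145 155 169 172 148 134 126 122 120 122
 123 123 124 137 153 166 167 160 168 172 173 174 173 173 172]
166 [158 162 166 169 166 175 176 189 189 171 151 152 156 157 160 162 155 154
 161 161 157 160 152 141 137 155 186 202 196 183 175 174 172]
168 [170 170 169 173 179 196 201 192 170 150 135 136 142 146 146 145 148 147
 147 141 141 136 128 121 124 153 190 212 213 206 197 180 178]
170 [171 171 174 183 199 213 215 206 187 171 143 133 134 136 138 140 141 140
 139 134 132 133 124 123 123 149 191 213 217 223 221 204 188]
```

move_arm([
  [[0,0.001,-0.003,0.035,0],[0,0,0,0.025,0],[0,0,0,0,0],[0,0,0,0,0],[0,0,0,0,0]],
])

```text
time: 11.07
tool_pos: [0.5833, 0.0629, 0.1263]
tool_rot: [-0.0, 0.995, -0.1, 0.0]
contact_force: [-0.1, -0.4, -1.9]
gripper_width: 0.501
grasp_force: 61.5
```

```bash
python3 - <<'E'
from h import *
a=np.mean([grab_frame("side").astype(float) for _ in range(4)],0); s=state(); p=s["tool_pos"]; st()
go([.5813,.0628,.12],-11.4)
u=p-[0,0,.0544]; print("underside pred ctr",proj("side",u),"skirt top",proj("side",u+[0,0,.026]))
print("front bottom",proj("side",u+[0,-.03,0]),"L/R mid",proj("side",[u+[-.03,0,.008],u+[.03,0,.008]]))
L=np.array([.5813,.0628,.032]);print("ledge front",proj("side",L-[0,.035,0]),"L/R",proj("side",[L-[.035,0,0],L+[.035,0,0]]))
g=a.mean(2).round().astype(int); np.save("pics/avg4.npy",a)
for r in range(150,186,2): print(r,g[r,226:274])
E
```

```text
11.27 [0.5836 0.0635 0.1268] F [ 0.3  0.7 -0.9] M [-0.01 -0.07 -0.01] w 0.496 g 61.5 q [-0.02  0.08  1.81 -0.    1.25  1.75]
shift [-0.0035  0.0019  0.0114] rows 0.17 yaw -11.45 turn -0.008
underside pred ctr [[249.61336076 158.19033123]] skirt top [[249.42956393 149.2862104 ]]
front bottom [[250.23208521 165.24684768]] L/R mid [[237.31910845 155.97485394]
 [261.75933475 154.99532526]]
ledge front [[249.69801558 180.06210716]] L/R [[235.1768163  172.21747789]
 [262.79602958 171.05600181]]
150 [ 55  57  57  58  61  67  69  70  64  72 121 181 209 181 126  84  73  92
 101  75  49  46  46  46  60  84 101  90  70  65  71 103 168 220 224 199
 151 127 109  76  53  51  53  54  57  56  52  52]
152 [ 51  52  56  53  52  54  54  56  56  66 106 153 170 151 139 127 112 107
 111 100  85  78  73  72  81  95 105  92  87  98 120 147 193 219 198 149
  89  57  51  50  50  52  54  61  63  61  60  58]
154 [ 48  48  46  47  50  49  51  52  56  65  90 127 147 148 146 146 145 141
 136 134 132 127 128 131 135 140 142 140 145 151 158 165 172 160 142 122
  79  54  54  58  56  55  55  57  60  59  58  53]
156 [ 
[... 2293 characters left out ...]
46 147 146 143 145 145 141 139 136 131 131 146 167
 184 187 188 188 187 188 189 189 189 189 186 169]
180 [ 40  42  55  84 118 152 176 184 184 173 151 128 120 119 121 121 123 127
 129 129 131 134 135 136 135 133 128 126 125 122 121 118 124 147 176 189
 190 187 186 186 186 187 184 182 178 176 173 166]
182 [ 45  42  45  65  95 128 162 179 177 156 124 114 116 119 119 120 119 120
 118 116 119 120 120 119 121 120 119 120 120 120 120 122 123 130 148 163
 165 160 154 149 147 142 137 132 127 124 122 120]
184 [ 55  48  42  50  75 106 137 151 131 101  89 100 115 120 119 120 119 121
 120 120 121 121 122 124 122 123 122 123 122 123 120 120 117 117 117 117
 118 114 115 112 113 110 111 111 109 110 110 110]
```

move_arm([
  [[0,-0.0013,0.002,0.01,0],[0,0,0,0.01,0],[0,0,0,0.008,0],[0,0,0,0.005,0],[0,0,0,0,0]],
])

```text
time: 11.68
tool_pos: [0.5819, 0.063, 0.1049]
tool_rot: [-0.0, 0.995, -0.1, 0.0]
contact_force: [3.7, 0.8, -3.9]
gripper_width: 0.502
grasp_force: 61.3
```

```bash
python3 - <<'E'
from h import *
for i in range(4): st(); grab_frame("top")
go([.5813,.0628,.0984],-11.4)
E
```

```text
11.68 [0.5819 0.063  0.1049] F [ 3.7  0.8 -3.9] M [ 0.28 -0.63  0.03] w 0.502 g 61.3 q [-0.02  0.1   1.83  0.    1.21  1.75]
11.73 [0.582  0.0629 0.1051] F [ 2.8  1.1 -3.9] M [ 0.32 -0.57  0.  ] w 0.499 g 61.3 q [-0.02  0.1   1.83  0.    1.21  1.75]
11.78 [0.582  0.0629 0.1053] F [ 2.5  1.4 -3.1] M [ 0.3  -0.58  0.06] w 0.498 g 61.3 q [-0.02  0.1   1.83  0.    1.21  1.75]
11.83 [0.582  0.063  0.1054] F [ 2.8  0.9 -3.8] M [ 0.25 -0.55  0.02] w 0.499 g 61.3 q [-0.02  0.1   1.83  0.    1.21  1.75]
shift [-0.001   0.0005  0.0119] rows 0.17 yaw -11.43 turn -0.004
```

move_arm([
  [[0,0.0016,-0.0003,0,0],[0,0,0,0.004,0],[0,0,0,0.004,0],[0,0,0,0,0],[0,0,0,0,0]],
])

```text
time: 12.3
tool_pos: [0.5827, 0.0626, 0.1007]
tool_rot: [0.0, 0.995, -0.1, -0.0]
contact_force: [2.3, 0.1, -1.9]
gripper_width: 0.499
grasp_force: 61.5
```

move_arm([
  [[0,0,0,0.004,0],[0,0,0,0.004,0],[0,0,0,0,0],[0,0,0,0,0]],
])

```text
time: 12.63
tool_pos: [0.5827, 0.0627, 0.0958]
tool_rot: [0.0, 0.995, -0.1, -0.0]
contact_force: [0.6, 0.0, -2.5]
gripper_width: 0.5
grasp_force: 61.5
```

```bash
python3 - <<'E'
from h import *
for i in range(2): st(); grab_frame("top")
E
```

```text
12.63 [0.5827 0.0627 0.0958] F [ 0.6  0.  -2.5] M [ 0.11 -0.22 -0.03] w 0.5 g 61.5 q [-0.02  0.11  1.83  0.    1.2   1.75]
12.68 [0.5827 0.0627 0.0959] F [ 1.8  1.1 -2.1] M [ 0.07 -0.21 -0.02] w 0.494 g 61.5 q [-0.02  0.11  1.83  0.    1.2   1.75]
```

move_arm([
  [[0,0.0005,0,0.003,0],[0,0,0,0.002,0],[0,0,0,0,0],[0,0,0,0,0]],
])

```text
time: 13.07
tool_pos: [0.5829, 0.0627, 0.0929]
tool_rot: [0.0, 0.995, -0.1, -0.0]
contact_force: [1.1, 0.6, -1.3]
gripper_width: 0.498
grasp_force: 61.5
```

move_arm([
  [[0,0,0,0.003,0],[0,0,0,0.002,0],[0,0,0,0,0],[0,0,0,0,0]],
])

```text
time: 13.4
tool_pos: [0.5832, 0.0626, 0.0907]
tool_rot: [0.0, 0.995, -0.1, 0.0]
contact_force: [-2.3, 0.6, 3.6]
gripper_width: 0.497
grasp_force: 62.0
```

move_arm([
  [[0,0,0,0.002,0],[0,0,0,0,0],[0,0,0,0,0]],
])

```text
time: 13.65
tool_pos: [0.5832, 0.0626, 0.0893]
tool_rot: [-0.0, 0.995, -0.1, 0.0]
contact_force: [-2.9, 0.1, 4.0]
gripper_width: 0.495
grasp_force: 62.2
```

```bash
python3 - <<'E'
from h import *
for i in range(2): st(); grab_frame("top")
E
```

```text
13.65 [0.5832 0.0626 0.0893] F [-2.9  0.1  4. ] M [ 0.03  0.46 -0.04] w 0.495 g 62.2 q [-0.02  0.12  1.83 -0.    1.19  1.75]
13.7 [0.5832 0.0626 0.0894] F [-3.   0.3  5.1] M [ 0.05  0.5  -0.01] w 0.504 g 62.2 q [-0.02  0.12  1.83 -0.    1.19  1.75]
```

move_arm([
  [[0,-0.0005,0,0.003,0],[0,0,0,0,0],[0,0,0,0,0]],
])

```text
time: 14.0
tool_pos: [0.5832, 0.0627, 0.0879]
tool_rot: [0.0, 0.995, -0.1, 0.0]
contact_force: [-2.9, -0.2, 6.7]
gripper_width: 0.5
grasp_force: 62.3
```

```bash
python3 - <<'E'
from h import *
for i in range(2): st(); print(state()["tool_rot"].round(4)); grab_frame("top")
a=np.mean([grab_frame("side").astype(float) for _ in range(3)],0)
g=a.mean(2).round().astype(int)
for r in range(160,186,2): print(r,g[r,230:270])
for u in (.032,.038,.044): print(u,"bottom front",proj("side",[.5815,.0628-.03,u])[0].round(1),"top front",proj("side",[.5815,.0628-.03,u+.026])[0].round(1))
E
```

```text
14.0 [0.5832 0.0627 0.0879] F [-2.9 -0.2  6.7] M [ 0.01  0.5  -0.02] w 0.5 g 62.3 q [-0.02  0.12  1.83 -0.    1.18  1.75]
[ 0.00e+00  9.95e-01 -9.95e-02  4.00e-04]
14.05 [0.5832 0.0626 0.0879] F [-3.  -0.2  7.6] M [ 0.04  0.51 -0.  ] w 0.498 g 62.3 q [-0.02  0.12  1.83 -0.    1.18  1.75]
[ 0.00e+00  9.95e-01 -9.96e-02  4.00e-04]
160 [ 43  42  44  44  44  45  54  95 146 167 121  80  75  88  96  76  53  45
  44  46  63  84 100  89  69  64  62  81 130 174 170 139 127 127 123 108
  94 101 111 104]
162 [ 47  44  46  47  47  49  77 147 203 201 140  84  72  87 100  82  55  44
  46  49  58  84 100  91  69  61  63  86 151 209 215 196 172 166 163 152
 141 143 151 150]
164 [ 63  76  88  91 100 114 129 165 206 202 151 105  86  89  96  80  55  45
  44  45  54  81 101  94  73  68  80 120 182 222 218 189 170 166 166 167
 166 165 167 166]
166 [109 129 152 160 162 161 161 153 161 166 148 136 127 118 114 110 105 101
  97  89  92 101 108 104 103 114 129 148 178 192 169 161 165 168 170 167
 167 168 168 169]
168 [153 157 163 163 165 164 161 154 146 146 147 146 145 145 145 143 140 138
 132 132 134 137 145
[... 885 characters left out ...]
187 187
 186 188 188 188]
180 [116 145 163 171 172 166 150 118 110 116 119 122 121 125 127 127 130 134
 133 135 132 132 128 125 124 122 121 117 119 127 154 180 188 185 184 185
 185 185 183 179]
182 [ 94 125 157 173 179 173 164 152 142 123 118 120 118 118 118 117 116 119
 118 119 120 119 117 119 119 119 119 121 131 149 164 168 162 159 152 148
 146 140 135 132]
184 [ 74 108 135 150 139 126 128 145 157 135 120 119 117 118 119 120 121 120
 123 122 121 123 121 121 120 121 121 119 122 123 120 119 113 113 114 112
 111 109 110 110]
0.032 bottom front [249.7 178.8] top front [249.5 170.3]
0.038 bottom front [249.6 176.9] top front [249.5 168.3]
0.044 bottom front [249.6 174.9] top front [249.4 166.3]
```

move_arm([
  [[0,0,0,0,-0.5],[0,0,0,0,-0.5],[0,0,0,0,-0.5],[0,0,0,0,-0.5],[0,0,0,0,0]],
])

```text
time: 14.67
tool_pos: [0.5843, 0.0638, 0.0883]
tool_rot: [-0.002, 1.0, 0.004, 0.002]
contact_force: [0.4, 5.9, 6.1]
gripper_width: 0.494
grasp_force: 67.6
```

```bash
python3 - <<'E'
from h import *
for i in range(2): st(); grab_frame("top")
print(np.degrees(yaw()))
E
```

```text
14.67 [0.5843 0.0638 0.0883] F [0.4 5.9 6.1] M [ 0.89 -0.16 -1.09] w 0.494 g 67.6 q [-0.02  0.12  1.83  0.    1.18  1.54]
14.72 [0.5843 0.0638 0.0884] F [0.6 5.  5.6] M [ 0.87 -0.14 -1.06] w 0.495 g 67.6 q [-0.02  0.12  1.83  0.    1.18  1.54]
0.3428674951381337
```

move_arm([
  [[0,0,0,0,0.5],[0,0,0,0,0.5],[0,0,0,0,0.4],[0,0,0,0,0],[0,0,0,0,0]],
])

```text
time: 15.18
tool_pos: [0.5843, 0.0627, 0.0885]
tool_rot: [-0.0, 0.998, -0.068, 0.002]
contact_force: [0.4, 1.7, 7.5]
gripper_width: 0.498
grasp_force: 66.5
```

```bash
python3 - <<'E'
from h import *
for i in range(2): st(); grab_frame("top")
print(np.degrees(yaw()))
E
```

```text
15.18 [0.5843 0.0627 0.0885] F [0.4 1.7 7.5] M [ 0.25 -0.04 -0.02] w 0.498 g 66.5 q [-0.02  0.12  1.83  0.    1.18  1.69]
15.23 [0.5842 0.0628 0.0885] F [-0.2  1.6  6. ] M [ 0.33 -0.03 -0.02] w 0.495 g 66.5 q [-0.02  0.12  1.83  0.    1.18  1.69]
-7.8453950020695284
```

Torque is relieved and the keyways are engaged. Now I push down in steps.

move_arm([
  [[0,0,0,0.003,0],[0,0,0,0,0],[0,0,0,0.003,0],[0,0,0,0,0],[0,0,0,0,0]],
])

```text
time: 15.7
tool_pos: [0.5843, 0.0628, 0.0864]
tool_rot: [-0.0, 0.998, -0.068, 0.002]
contact_force: [-4.9, 0.7, 14.1]
gripper_width: 0.5
grasp_force: 67.3
```

```bash
python3 - <<'E'
from h import *
for i in range(2): st(); grab_frame("top")
E
```

```text
15.7 [0.5843 0.0628 0.0864] F [-4.9  0.7 14.1] M [ 0.3   0.7  -0.07] w 0.5 g 67.3 q [-0.02  0.13  1.83 -0.    1.18  1.69]
15.75 [0.5843 0.0628 0.0864] F [-4.6  1.6 14.1] M [ 0.23  0.77 -0.07] w 0.496 g 67.3 q [-0.02  0.13  1.83 -0.    1.18  1.69]
```

move_arm([
  [[0,-0.0025,0,0,0],[0,0,0,0,0],[0,0,0,0.003,0],[0,0,0,0,0],[0,0,0,0,0]],
])

```text
time: 16.22
tool_pos: [0.5842, 0.0628, 0.0863]
tool_rot: [0.0, 0.998, -0.068, 0.003]
contact_force: [-4.6, 0.8, 18.6]
gripper_width: 0.499
grasp_force: 67.7
```

```bash
python3 - <<'E'
from h import *
for i in range(2): st(); grab_frame("top")
E
```

```text
16.22 [0.5842 0.0628 0.0863] F [-4.6  0.8 18.6] M [ 0.21  0.72 -0.03] w 0.499 g 67.7 q [-0.02  0.13  1.83 -0.    1.17  1.69]
16.27 [0.5842 0.0628 0.0863] F [-5.5  0.7 19.2] M [ 0.17  0.74 -0.04] w 0.498 g 67.7 q [-0.02  0.13  1.83 -0.    1.17  1.69]
```

```bash
python3 - <<'E'
from h import *
a=np.mean([grab_frame("side").astype(float) for _ in range(4)],0); st()
g=a.mean(2).round().astype(int)
for r in range(164,186): print(r,g[r,232:268:2])
P=np.array([.5815,.0628,0])
for u in (.032,.035,.038): print(u,"front",proj("side",P+[0,-.03,u])[0].round(1),"L",proj("side",P+[-.021,-.021,u])[0].round(1),"R",proj("side",P+[.021,-.021,u])[0].round(1),"skirt top R",proj("side",P+[.03,0,u+.026])[0].round(1),proj("side",P+[-.03,0,u+.026])[0].round(1))
h=cv2.cvtColor(a.astype(np.uint8),cv2.COLOR_RGB2HSV); bl=blob(cv2.inRange(h,(100,150,60),(125,255,255)),(200,240,300,300)); print("cover",rect("side",bl,.013))
E
```

```text
16.52 [0.5842 0.0628 0.0863] F [-5.   0.3 17.2] M [ 0.14  0.81 -0.02] w 0.5 g 67.7 q [-0.02  0.13  1.83 -0.    1.17  1.69]
164 [ 88 101 133 205 148  77  85  92  42  44  82  94  74 170 216 172 166 167]
165 [129 140 156 195 154  93  86  98  48  45  82  94  90 180 209 166 167 167]
166 [152 160 157 170 151 119  96 109  68  64  92 105 117 177 186 164 167 167]
167 [160 165 158 148 147 135 117 124 100 103 115 126 137 161 151 168 168 168]
168 [164 164 166 147 145 145 136 137 129 133 139 145 147 143 138 180 170 169]
169 [165 166 178 155 146 150 146 146 144 146 152 150 146 138 139 187 172 170]
170 [168 167 184 158 152 151 151 148 148 153 152 146 140 137 138 193 175 172]
171 [168 168 187 155 153 149 148 149 147 159 147 141 139 135 138 194 175 176]
172 [168 170 185 150 150 143 145 144 148 163 144 139 140 132 136 189 172 181]
173 [169 168 171 147 147 142 145 143 149 156 146 139 143 131 138 184 174 184]
174 [169 167 156 138 146 141 146 146 149 152 145 141 142 129 139 173 176 185]
175 [171 168 149 130 144 144 148 147 150 160 143 139 144 132 137 162 184 187]
176 [173 169 149 124 137 141 149 147 152 
[... 373 characters left out ...]
 118 123 120 123 123 121 119 117 135 168 183 175 171]
182 [157 174 170 146 118 118 118 118 118 120 119 119 120 141 167 162 152 145]
183 [150 164 149 155 120 117 119 118 118 119 121 122 123 133 144 134 127 123]
184 [136 140 128 158 123 120 120 121 121 122 122 120 120 122 121 115 112 110]
185 [122 132 136 163 135 124 123 122 121 120 117 116 112 110 111 110 107 108]
0.032 front [249.7 178.8] L [241.1 177. ] R [257.9 176.3] skirt top R [260.9 162.7] [236.8 163.7]
0.035 front [249.7 177.9] L [241. 176.] R [257.9 175.3] skirt top R [260.9 161.7] [236.8 162.7]
0.038 front [249.6 176.9] L [241.  175.1] R [257.9 174.3] skirt top R [260.9 160.7] [236.7 161.7]
cover [ 567.2 -249.1   48.6   76.1   79.3]
```

```bash
python3 -c "
from plant import job
print(job.job_done())"
```

```text
the job is handed in; nothing more can be done
None
```

I handed the job in at about 16.5 s: the cover lies released in its pocket and, by force and camera readings, the collar is keyed over the pins, fully home and held down with about 17 N; no verdict was returned.

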